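# Pack out a short-stroke push clamp and hold it closed

## Task

The push clamp is too short to reach the pinned aluminium workpiece: one orange plastic spacer plate already stands before it; add more from the black rack, upright in the gap between the clamp's rubber pad and the workpiece, flat face to flat face and down on the base plate, until the clamp can close up on the stack; spares stay in the rack. Then push the red handle towards the workpiece until you feel the pad pressing firmly on the stack, without ramming it, and finish while still holding the handle pushed, because the clamp springs back when let go. Do not disturb the oil bottle, the torque tester or the grease tin.

Things in the scene. Friction and masses are not known exactly. Their poses are not given: they have to be found in the camera images.
- clamp_base: Fixed clamp fixture: grey base plate 110 x 260 x 12 mm. Origin at the plate's underside, on the clamp's centre line; +y is the direction the clamp pushes, z up; turned up to 0.2 rad. Spacers and workpiece stand on the plate's top, 12 mm above the origin. The blue guide housing of the clamp's rod lies at y = -83 to -49 mm, 56 mm wide, its top 60 mm above the bench.
- gap_floor (a point): Point on the plate's top, y = 0 on the centre line, 12 mm above the base's origin. The gap to be packed runs along y over it, from pad_face to work_face, between two steel side rails parallel to y: inner faces 23.5 mm each side of the centre line, from y = -23 to +97 mm, 25 mm high above the plate's top, 10 mm thick.
- pad_face (a point): Centre of the clamp's rubber pad face (36 wide, 44 mm tall, 40 mm above the base's origin); at y = -20 mm of the base when fully back, as at the start. The pad is sprung on the rod: it yields up to 10 mm at about 2 N per mm, so once it meets a complete stack, pushing the handle 5 to 8 mm farther gives the firm press wanted.
- work_face (a point): Centre of the flat workpiece face that looks at the pad, 40 mm above the base's origin, on the clamp's centre line. Its distance from the pad face is the gap at the start: 45 to 62 mm, different each time. Closing it needs 2 or 3 spacers in all (the one already there included); the clamp's reach is 30 mm, so at most about 24 mm may stay open.
- workpiece: Aluminium block 40 x 36 x 62 mm pinned to the base plate between the rails, with a small round boss on top (68 mm tall with it). Origin at the bottom of its face towards the pad; the block extends from there to +y; axes parallel to the base's.
- handle_grip (a point): Grip point of the red upright handle at the -y end of the clamp's rod, 100 mm above the bench; at y = -130 mm of the base when the clamp is fully back, as at the start. The handle is 24 mm wide (base x), 14 mm thick (base y), its top 18 mm above this point; free all round down to 35 mm below this point.
- clamp_handle: The red handle with the clamp's rod; origin on the rod's axis, 60 mm below handle_grip; axes as the base's. It slides only along the base's +y, from fully back (start) to a hard end stop at 30 mm. A light spring pushes it back (about 1 N when back, 2.5 N at the end stop), so it returns when let go.
- clamp_pad: The pad that carries pad_face; origin at that point, axes as the base's.
- rack: Fixed black plastic rack 66 x 124 x 32 mm with four slots (the one at -42 mm is empty) in a row along its y (slot centres at y = -42, -14, 14, 42 mm), slot floor 8 mm above its origin, walls 32 mm high above the bench, 24 mm deep slots. Origin at the centre of its underside; turned up to 0.3 rad about z.
- spacer_0: Loose orange plastic spacer plate 0, 40 mm wide (its x), 14 mm thick (its y), 80 mm tall (z), about 0.06 kg; all four are alike. Origin at the centre of its underside. At the start it stands upright in the gap, square to the clamp, 1 to 3 mm before the workpiece's face.
- spacer_1: Loose orange plastic spacer plate 1, 40 mm wide (its x), 14 mm thick (its y), 80 mm tall (z), about 0.06 kg; all four are alike. Origin at the centre of its underside. At the start it stands in a rack slot, its axes parallel to the rack's; its upper 56 mm stand free of the rack.
- spacer_2: Loose orange plastic spacer plate 2, 40 mm wide (its x), 14 mm thick (its y), 80 mm tall (z), about 0.06 kg; all four are alike. Origin at the centre of its underside. At the start it stands in a rack slot, its axes parallel to the rack's; its upper 56 mm stand free of the rack.
- spacer_3: Loose orange plastic spacer plate 3, 40 mm wide (its x), 14 mm thick (its y), 80 mm tall (z), about 0.06 kg; all four are alike. Origin at the centre of its underside. At the start it stands in a rack slot, its axes parallel to the rack's; its upper 56 mm stand free of the rack.
- oil_bottle: White oil bottle with red spout, 55 mm across, 190 mm tall, standing behind the fixture; leave it alone. Origin under its centre.
- torque_tester: Dark hand-held torque tester 120 x 75 x 35 mm lying near the right front; leave it alone. Origin under its centre.
- grease_tin: White and blue round tin, 65 mm across, 33 mm tall, at the left front; leave it alone. Origin under its centre.
Not all that is in view belongs to the job. Leave any turquoise or white look-alike of the spacer_3 alone. What is shaped like the rack but brown is not meant.

How it is judged (in metres and radians):
On the way:
1. a spacer from the rack stands square in the gap, down on the base plate (((angle between spacer_1's own z axis and vertical below 0.1 rad and angle between the y axis of spacer_1 and the y axis of clamp_base, either way round below 0.15 rad and x of spacer_1 in the frame of clamp_base between -0.006 and 0.006 m and y of spacer_1 in the frame of clamp_base between -0.02 and 0.05 m and z of spacer_1 in the frame of clamp_base between 0.008 and 0.017 m) or (angle between spacer_2's own z axis and vertical below 0.1 rad and angle between the y axis of spacer_2 and the y axis of clamp_base, either way round below 0.15 rad and x of spacer_2 in the frame of clamp_base between -0.006 and 0.006 m and y of spacer_2 in the frame of clamp_base between -0.02 and 0.05 m and z of spacer_2 in the frame of clamp_base between 0.008 and 0.017 m) or (angle between spacer_3's own z axis and vertical below 0.1 rad and angle between the y axis of spacer_3 and the y axis of clamp_base, either way round below 0.15 rad and x of spacer_3 in the frame of clamp_base between -0.006 and 0.006 m and y of spacer_3 in the frame of clamp_base between -0.02 and 0.05 m and z of spacer_3 in the frame of clamp_base between 0.008 and 0.017 m))), for 0.2 s.
At the end, for the whole second after the job is handed in: Every spacer stands in the gap - upright (0.10 rad), square (0.15 rad), 6 mm from the centre line, on the plate (5 mm) - or in the rack. The robot pushes the handle (over 2 N), which is at rest over 4 mm forward; pad presses a spacer over 3.5 N, stack the workpiece over 3 N (((angle between spacer_0's own z axis and vertical below 0.1 rad and angle between the y axis of spacer_0 and the y axis of clamp_base, either way round below 0.15 rad and x of spacer_0 in the frame of clamp_base between -0.006 and 0.006 m and y of spacer_0 in the frame of clamp_base between -0.02 and 0.05 m and z of spacer_0 in the frame of clamp_base between 0.008 and 0.017 m) or (angle between spacer_0's own z axis and vertical below 0.25 rad and x of spacer_0 in the frame of rack between -0.012 and 0.012 m and y of spacer_0 in the frame of rack between -0.06 and 0.06 m and z of spacer_0 in the frame of rack between 0.003 and 0.016 m)) and ((angle between spacer_1's own z axis and vertical below 0.1 rad and angle between the y axis of spacer_1 and the y axis of clamp_base, either way round below 0.15 rad and x of spacer_1 in the frame of clamp_base between -0.006 and 0.006 m and y of spacer_1 in the frame of clamp_base between -0.02 and 0.05 m and z of spacer_1 in the frame of clamp_base between 0.008 and 0.017 m) or (angle between spacer_1's own z axis and vertical below 0.25 rad and x of spacer_1 in the frame of rack between -0.012 and 0.012 m and y of spacer_1 in the frame of rack between -0.06 and 0.06 m and z of spacer_1 in the frame of rack between 0.003 and 0.016 m)) and ((angle between spacer_2's own z axis and vertical below 0.1 rad and angle between the y axis of spacer_2 and the y axis of clamp_base, either way round below 0.15 rad and x of spacer_2 in the frame of clamp_base between -0.006 and 0.006 m and y of spacer_2 in the frame of clamp_base between -0.02 and 0.05 m and z of spacer_2 in the frame of clamp_base between 0.008 and 0.017 m) or (angle between spacer_2's own z axis and vertical below 0.25 rad and x of spacer_2 in the frame of rack between -0.012 and 0.012 m and y of spacer_2 in the frame of rack between -0.06 and 0.06 m and z of spacer_2 in the frame of rack between 0.003 and 0.016 m)) and ((angle between spacer_3's own z axis and vertical below 0.1 rad and angle between the y axis of spacer_3 and the y axis of clamp_base, either way round below 0.15 rad and x of spacer_3 in the frame of clamp_base between -0.006 and 0.006 m and y of spacer_3 in the frame of clamp_base between -0.02 and 0.05 m and z of spacer_3 in the frame of clamp_base between 0.008 and 0.017 m) or (angle between spacer_3's own z axis and vertical below 0.25 rad and x of spacer_3 in the frame of rack between -0.012 and 0.012 m and y of spacer_3 in the frame of rack between -0.06 and 0.06 m and z of spacer_3 in the frame of rack between 0.003 and 0.016 m)) and (contact force between clamp_pad and spacer_0 above 3.5 N or contact force between clamp_pad and spacer_1 above 3.5 N or contact force between clamp_pad and spacer_2 above 3.5 N or contact force between clamp_pad and spacer_3 above 3.5 N) and (contact force between workpiece and spacer_0 above 3 N or contact force between workpiece and spacer_1 above 3 N or contact force between workpiece and spacer_2 above 3 N or contact force between workpiece and spacer_3 above 3 N) and contact force between any of the fingers, the arm and clamp_handle above 2 N and y of handle_grip in the frame of clamp_base above -0.126 m and linear speed of clamp_handle below 0.01 m/s); the arm keeps its last pose, push and grip.
It fails at once if the oil bottle is pushed more than 30 mm or tipped (distance of oil_bottle from where it was at the start of the episode above 0.03 m or angle between oil_bottle's own z axis and vertical above 0.4 rad).
It fails at once if the torque tester is pushed more than 30 mm or tipped (distance of torque_tester from where it was at the start of the episode above 0.03 m or angle between torque_tester's own z axis and vertical above 0.4 rad).
It fails at once if the grease tin is pushed more than 30 mm or tipped (distance of grease_tin from where it was at the start of the episode above 0.03 m or angle between grease_tin's own z axis and vertical above 0.4 rad).
It fails at once if the stack is rammed: the pad presses a spacer with more than 40 N (contact force between clamp_pad and spacer_0 above 40 N or contact force between clamp_pad and spacer_1 above 40 N or contact force between clamp_pad and spacer_2 above 40 N or contact force between clamp_pad and spacer_3 above 40 N).
It also fails if it takes over 67 s, if anything falls off the work surface, if the arm or the gripper's body presses on something with over 40 N, if the wrist force passes 120 N, or if a joint passes its speed limit or range.

## Robot

A 6-joint arm with a two-finger parallel gripper is mounted at the origin on a cart in front of the work surface, level with it; the furniture and walls round the work are solid. World frame = base frame: x ahead of the robot, y to its left, z up, the work surface at z = 0. Lengths are in mm, angles in rad, forces in N, time in s.
With the tool pointing down it reaches from about 350 to 850 mm from the base axis. Payload 8.1 kg.
Tool frame: the origin (TCP) lies at the very end of the fingers, on their centre line; the grasp point (between the pads) lies 19 mm behind it; z points along the fingers, y is the line along which they close (so a half turn about z gives the same grasp; the last joint's range is limited). The gripper opens to 85 mm and grips with 20 to 120 N. Pads are 22 mm wide; open, the fingers measure 114 mm over their backs; the gripper's body (76 mm by 85 mm) begins 54 mm behind the grasp point. The pads swing forward as they close: fully open they stand 13 mm farther back than shut.
Start: joints at [-0.085, 0.13, 1.488, -0, 1.523, -0.085], TCP at [600.004, 0.022, 231.292] pointing down, gripper open.
Joint ranges: [-2.96, 2.96], [-0.89, 2.26], [0.02, 2.5], [-1.34, 4.48], [0, 2.73], [-2.66, 2.66]. Speed limits (rad/s): [2.39, 2.39, 2.79, 3.14, 3.14, 3.14].

## Interface

Orientations are given as a unit quaternion [w, x, y, z].
In Python, from bench import monitor, viewer, ticket gives the robot as it stands.
- The arm moves only by the tool arm_command, never from a script. Its arguments are lists of equal length, an entry for each row: "offset": the shift along the world's x, y, z in cm, a list of three; "turn": the turn about the world's z in degrees. A call has 1 to 10 rows; each row shifts and turns the commanded pose from where the row before left it; what a row does not reach is not made up. A row lasts 1/12 s, in which the tool goes at most 41.7 mm and 7.16 degrees, less where a joint would pass 70% of its speed; a pose out of reach is approached as far as the arm can. A call with a gripper value outside its range is refused whole. "jaw" is the finger opening in cm, from 0 to 8.54, set as the call begins (left out, the last holds). The fingers move at their own pace and stop on an object; "newtons" is the grip in N (left out, the last holds). Time passes only in rows, so rows that do not move let the fingers close. It gives the time, the measured TCP pose, the force, the opening and the grip force at its end, in the units of the state.
- monitor.observe(): the state, without advancing time (a new reading comes with each control period).
- viewer.get_image(name): name is "scene" or "side" or "wrist"; returns the picture (384x512x3 uint8, red, green, blue); there is no depth.
- viewer.get_calibration(name): a dict with "K" (3x3 intrinsics, pixels), "dist" ([k1, k2, p1, p2, k3] as OpenCV has them; the pictures are not rectified), "position" and "rotation" of the camera in the world. Camera axes: x right, y down, z forward; pixel columns grow to the right and rows downward; lengths in mm; the calibration is good to about 2 mm. A picture is of the moment at which its call begins: read the wrist's pose just before it. get_calibration takes no time and is no camera call; for the wrist camera it gives the pose at the moment of the call.
- ticket.hand_in(): hands the job in; it is judged then, once.
Trained networks look in the newest picture that a camera, given by its name, has taken for a name from the list of things; names that differ only in an ending like _2 or _b are one class to them, and where a whole thing is asked for, a point or a joint stands for the part that bears it (a point fixed in the world has none). Each returns a list of dicts, best first, with "conf" (0 to 1); they miss things now and then, are a little off and sometimes report something else, mostly with a low value. They report only what shows in the picture. A call takes as long as a camera call. They do not tell look-alikes from the thing itself.
- viewer.find_in(camera, thing): "box" ([left, top, right, bottom] in pixels, round what is visible of it).
- viewer.silhouettes(camera, thing): "pixels" (384x512 bool, what is visible of it) and "box" ([left, top, right, bottom] in pixels, round what is visible of it).
The state is a dict: "clock": time; "qpos": joint angles; "qd": joint speeds; "effort": joint torques, N m; "tcp_pos": TCP position; "tcp_rot": TCP orientation; "wrist_force": force on the tool from outside, world axes, zero at the start; "wrist_torque": the same for the moment, N m; "gripper_width": opening from 0.0 (shut) to 1.0 (fully open); "grip_force": force on a finger pad.
Only numpy, scipy, OpenCV 4.12 (cv2) and the standard library are available. Lean on these libraries where they do the work, as an engineer would, in place of code of your own. Each camera call takes 0.05 s, during which the arm holds its last target. There are 200 camera calls.

## Working session

There is one attempt and no reset: what is moved stays moved. The work goes in short steps, Python scripts to look and compute and a tool call to move; the robot and the scene stay as the last step left them, time stands still between calls to the robot, and variables do not carry over. Pictures are saved under pics/ and viewed, at most 10 in all, crops included, and the job is handed in when it is done.

Besides the shell and the picture viewer there is one more tool, called as name(argument=value, ...) on one line, values as JSON. arm_command: Moves the arm, as the interface text tells. Its arguments: {"type":"object","properties":{"offset":{"type":"array"},"turn":{"type":"array"},"jaw":{"type":"number"},"newtons":{"type":"number"}},"required":["offset","turn"]}

```bash
mkdir -p pics; cat > h.py <<'E'
import numpy as np, cv2
from bench import monitor, viewer, ticket
def snap(n,f):
    im=viewer.get_image(n); cv2.imwrite('pics/'+f,cv2.cvtColor(im,cv2.COLOR_RGB2BGR)); return im
def cal(n):
    c=viewer.get_calibration(n); return np.array(c['K'],float),np.array(c['dist'],float),np.array(c['position'],float),np.array(c['rotation'],float)
def ray(c,uv):
    K,d,p,R=c; q=cv2.undistortPoints(np.array(uv,float).reshape(-1,1,2),K,d).reshape(-1,2)
    return np.c_[q,np.ones(len(q))]@R.T
def onz(c,uv,z):
    r=ray(c,uv); return c[2]+r*((z-c[2][2])/r[:,2])[:,None]
def proj(c,P):
    K,d,p,R=c; return cv2.projectPoints((np.array(P,float).reshape(-1,3)-p)@R,np.zeros(3),np.zeros(3),K,d)[0].reshape(-1,2)
E
python3 - <<'E'
from h import *
s=monitor.observe();print(s['clock'],s['tcp_pos'],s['tcp_rot'])
for n in('scene','side','wrist'):
    snap(n,n+'0.png');c=cal(n);print(n,c[0].tolist(),c[2],c[3].tolist())
    for t in('rack','clamp_base','spacer_1','workpiece','clamp_handle','oil_bottle'):
        print(t,[(np.round(d['box']).tolist(),round(d['conf'],2)) for d in viewer.find_in(n,t)])
a=[cv2.imread('pics/%s0.png'%n) for n in('scene','side','wrist')]
E
```

```text
0.0 [5.99447629e+02 6.80096383e-02 2.30245869e+02] [-6.94581475e-04  7.07105315e-01  7.07107654e-01 -5.97101709e-04]
scene [[469.38226964004843, 0.0, 258.3522974529526], [0.0, 469.38226964004843, 188.62583770309934], [0.0, 0.0, 1.0]] [-341.58398632  823.62678156  709.81512771] [0.20854497233149627, -0.34754989376376216, 0.7828500559720154, -0.4720845853495591]
rack [([157.0, 239.0, 218.0, 275.0], 0.91), ([210.0, 212.0, 263.0, 243.0], 0.78)]
clamp_base [([247.0, 155.0, 325.0, 217.0], 0.61)]
spacer_1 [([175.0, 230.0, 186.0, 264.0], 0.82), ([155.0, 222.0, 168.0, 245.0], 0.8), ([165.0, 236.0, 175.0, 264.0], 0.74), ([131.0, 228.0, 141.0, 262.0], 0.72), ([189.0, 230.0, 196.0, 257.0], 0.66), ([276.0, 175.0, 282.0, 190.0], 0.57), ([194.0, 152.0, 212.0, 202.0], 0.39)]
workpiece [([258.0, 181.0, 278.0, 206.0], 0.55)]
clamp_handle [([280.0, 155.0, 318.0, 194.0], 0.72), ([281.0, 181.0, 292.0, 189.0], 0.53)]
oil_bottle [([193.0, 153.0, 214.0, 206.0], 0.67), ([280.0, 154.0, 314.0, 194.0], 0.48)]
side [[457.33080437546863, 0.0, 264.72488465536657], [0.0, 457.33080437546863, 193.23119828251234], [0.
[... 645 characters left out ...]
 188.0], 0.44), ([279.0, 138.0, 301.0, 181.0], 0.28)]
wrist [[321.0864265657924, 0.0, 253.57746445511634], [0.0, 321.0864265657924, 189.94743985848427], [0.0, 0.0, 1.0]] [599.88165563  70.21974464 374.01435974] [0.13798750559256226, 0.9904338633745606, -0.0003957418045602455, 0.00023231381551093224]
rack [([111.0, 0.0, 207.0, 99.0], 0.69), ([177.0, 164.0, 224.0, 212.0], 0.26)]
clamp_base [([156.0, 132.0, 260.0, 336.0], 0.87)]
spacer_1 [([177.0, 198.0, 226.0, 235.0], 0.67)]
workpiece [([177.0, 162.0, 224.0, 214.0], 0.9), ([177.0, 199.0, 227.0, 234.0], 0.3)]
clamp_handle [([189.0, 242.0, 223.0, 337.0], 0.74)]
oil_bottle [([320.0, 18.0, 433.0, 88.0], 0.94), ([192.0, 239.0, 226.0, 265.0], 0.68)]
```

View pics/scene0.png

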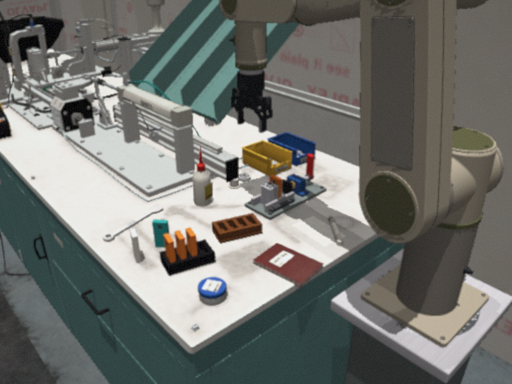

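View pics/wrist0.png

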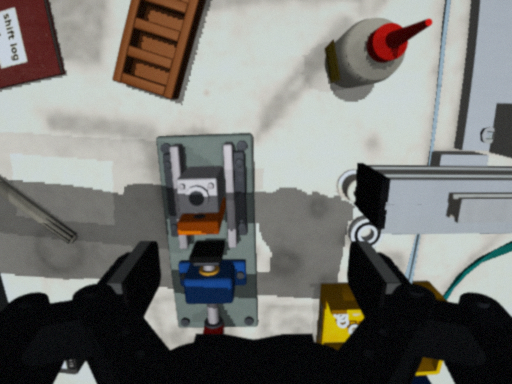

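View pics/side0.png

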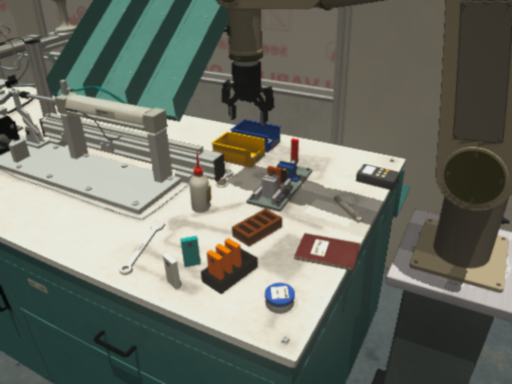

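```bash
python3 - <<'E'
s=open('h.py').read().replace("np.array(c['rotation'],float)","Rotation.from_quat(np.roll(c['rotation'],-1)).as_matrix()").replace("import numpy","from scipy.spatial.transform import Rotation\nimport numpy",1)
open('h.py','w').write(s)
E
python3 - <<'E'
from h import *
c=cal('wrist')
print('plate',onz(c,[(158,136),(252,134),(257,326),(177,328)],12).round(1).tolist())
print('work boss',onz(c,[(199,197)],80).round(1),'blue',onz(c,[(180,277),(245,275)],60).round(1).tolist())
for n,b in(('scene',[(168,247),(178.5,245),(192,243)]),('side',[])):
    pass
# spacers' top centres (z=88): pixel guesses from pictures
print('scene',onz(cal('scene'),[(168.5,237),(180,234),(191,231)],88).round(0).tolist())
print('side',onz(cal('side'),[(213.5,250),(223.5,245),(233,241)],88).round(0).tolist())
m=viewer.silhouettes('scene','rack')
for n in('scene','side'):
    print(n,'tin',onz(cal(n),[(212,284) if n=='scene' else (280,290)],33).round(0),'tester',onz(cal(n),[(378,173)],20).round(0))
E
```

```text
plate [[492.1, 30.8, 12.0], [598.3, 32.5, 12.0], [604.5, -224.6, 12.0], [495.0, -229.0, 12.0]]
work boss [[547.6 -20.3  80. ]] blue [[517.9, -119.8, 60.0], [590.4, -116.8, 60.0]]
scene [[490.0, 358.0, 88.0], [483.0, 330.0, 88.0], [476.0, 302.0, 88.0]]
side [[501.0, 349.0, 88.0], [491.0, 324.0, 88.0], [479.0, 302.0, 88.0]]
scene tin [[337. 347.  33.]] tester [[ 437. -431.   20.]]
side tin [[339. 346.  33.]] tester [[ 293. -277.   20.]]
```

arm_command(offset=[[-1.3,3.6,0],[-1.3,3.6,0],[-1.3,3.6,0],[-1.3,3.6,0],[-1.3,3.6,0],[-1.3,3.6,0],[-1.2,3.6,0],[-1.2,3.6,0],[-1.2,3.6,0],[0,0,0]], turn=[-2,-2,-2,-2,-2,-2,-2,-2,0,0], jaw=6.2)

```text
clock: 1.93
tcp_pos: [483.1, 329.9, 231.4]
tcp_rot: [-0.001, 0.797, 0.604, 0.0]
wrist_force: [0.2, -1.0, 0.7]
gripper_width: 0.728
grip_force: 0.0
```

```bash
python3 - <<'E'
from h import *
s=monitor.observe();print(s['clock'],s['tcp_pos'],s['tcp_rot'])
im=snap('wrist','w1.png');np.save('w1.npy',im)
c=cal('wrist');print(c[2],c[3].round(3).tolist())
hsv=cv2.cvtColor(im,cv2.COLOR_RGB2HSV)
m=cv2.inRange(hsv,(5,150,90),(20,255,255))
n,l,st,ce=cv2.connectedComponentsWithStats(m)
for i in range(1,n):
    if st[i,4]>100: print(st[i],ce[i])
print([(np.round(d['box']).tolist(),round(d['conf'],2)) for d in viewer.find_in('wrist','spacer_1')])
print([(np.round(d['box']).tolist(),round(d['conf'],2)) for d in viewer.find_in('wrist','rack')])
E
```

```text
1.9333 [483.13642945 329.87611532 231.37002939] [-1.37281599e-03  7.97087033e-01  6.03862697e-01  4.69722499e-04]
[503.09864791 394.71218524 373.98625749] [[0.962, -0.261, -0.074], [-0.271, -0.926, -0.262], [-0.0, 0.273, -0.962]]
[232 136  45  18 613] [254.00489396 145.24796085]
[234 167  45  18 727] [255.79917469 175.51719395]
[236 198  41  14 501] [256.16167665 204.44710579]
[286 263  10  53 252] [290.14285714 287.28968254]
[295 284  26   8 133] [306.29323308 287.        ]
[([322.0, 123.0, 375.0, 170.0], 0.84), ([300.0, 54.0, 358.0, 75.0], 0.8), ([230.0, 130.0, 279.0, 151.0], 0.76), ([235.0, 156.0, 278.0, 183.0], 0.61), ([235.0, 179.0, 277.0, 209.0], 0.59)]
[([283.0, 248.0, 336.0, 348.0], 0.98), ([233.0, 180.0, 280.0, 211.0], 0.53)]
```

View pics/w1.png

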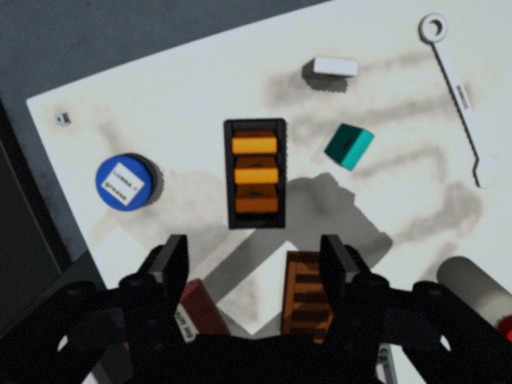

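```bash
cat >> h.py <<'E'
def box(cx,cy,yaw,ox,oy,w,d,z):
    P=np.array([(ox+a*w/2,oy+b*d/2) for a,b in((-1,-1),(1,-1),(1,1),(-1,1))])
    Rz=np.array([[np.cos(yaw),-np.sin(yaw)],[np.sin(yaw),np.cos(yaw)]])
    return np.c_[P@Rz.T+[cx,cy],np.full(4,z)]
def overlay(im,c,polys,f,roi,k=4):
    x0,y0,x1,y1=roi; b=cv2.resize(cv2.cvtColor(im,cv2.COLOR_RGB2BGR)[y0:y1,x0:x1],None,fx=k,fy=k,interpolation=cv2.INTER_CUBIC)
    for i,P in enumerate(polys):
        q=((proj(c,P)-[x0,y0]+.5)*k).astype(int); cv2.polylines(b,[q],True,[(0,255,0),(255,0,255),(255,255,0)][i%3],1)
    cv2.imwrite('pics/'+f,b)
E
python3 - <<'E'
from h import *
im=np.load('w1.npy');c=cal('wrist')
q=onz(c,[(225,119),(286,118),(287,228),(229,229)],32);print(q.round(1).tolist())
ctr=q.mean(0);e=q[0]+q[1]-q[2]-q[3];yaw=np.arctan2(-e[0],e[1]);print(ctr,yaw,np.linalg.norm(e)/2)
P=[box(ctr[0],ctr[1],yaw,0,0,66,124,32)]+[box(ctr[0],ctr[1],yaw,0,y,40,14,88) for y in(-14,14,42)]
for p in P[1:]:print(p.mean(0).round(1),proj(c,p).round(0).tolist())
overlay(im,c,P,'o1.png',(190,100,330,240))
E
```

```text
[[470.6, 380.7, 32.0], [532.2, 364.1, 32.0], [502.6, 244.0, 32.0], [438.2, 261.1, 32.0]]
[485.90354352 312.48037438  32.        ] -0.2535996171328349 123.7723223575205
[482.4 298.9  88. ] [[237.0, 212.0], [279.0, 211.0], [279.0, 197.0], [236.0, 198.0]]
[489.4 326.   88. ] [[236.0, 183.0], [279.0, 182.0], [279.0, 167.0], [235.0, 168.0]]
[496.4 353.1  88. ] [[234.0, 153.0], [279.0, 152.0], [279.0, 136.0], [234.0, 137.0]]
```

View pics/o1.png

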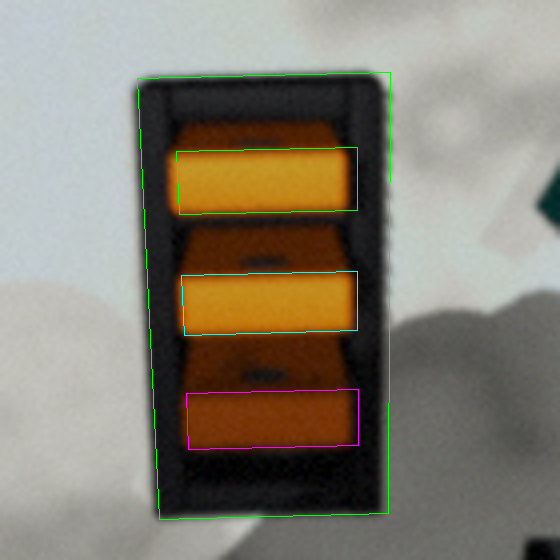

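arm_command(offset=[[-0.1,-1.6,-2],[-0.1,-1.5,-3],[0,0,-3.5],[0,0,-3],[0,0,-0.6],[0,0,0]], turn=[1.5,0,0,0,0,0])

```text
clock: 2.58
tcp_pos: [482.6, 290.7, 107.7]
tcp_rot: [-0.0, 0.791, 0.611, -0.003]
wrist_force: [-0.1, -0.4, -0.0]
gripper_width: 0.728
grip_force: 0.0
```

```bash
python3 - <<'E'
from h import *
s=monitor.observe();print(s['clock'],s['tcp_pos'],s['tcp_rot'],s['wrist_force'],s['qd'])
im=viewer.get_image('wrist');c=cal('wrist');np.save('w2.npy',im)
P=[box(481-y0[0],299-y0[1],-.245,0,0,40,14,88) for y0 in((0,0),(-7,-27.2))]+[box(484.5,312.8,-.245,0,0,66,124,32)]
print(proj(c,P[0]).round(0).tolist())
overlay(im,c,P,'o2.png',(150,100,350,250))
E
```

```text
2.5833 [482.57167403 290.72947304 107.6518767 ] [-4.71628714e-04  7.91259945e-01  6.11473173e-01 -2.83479972e-03] [-0.11977988 -0.36736524 -0.00976976] [ 0.0121317  -0.03703357 -0.07323095  0.00180163  0.02735722  0.00361149]
[[210.0, 232.0], [282.0, 231.0], [282.0, 208.0], [208.0, 208.0]]
```

View pics/o2.png

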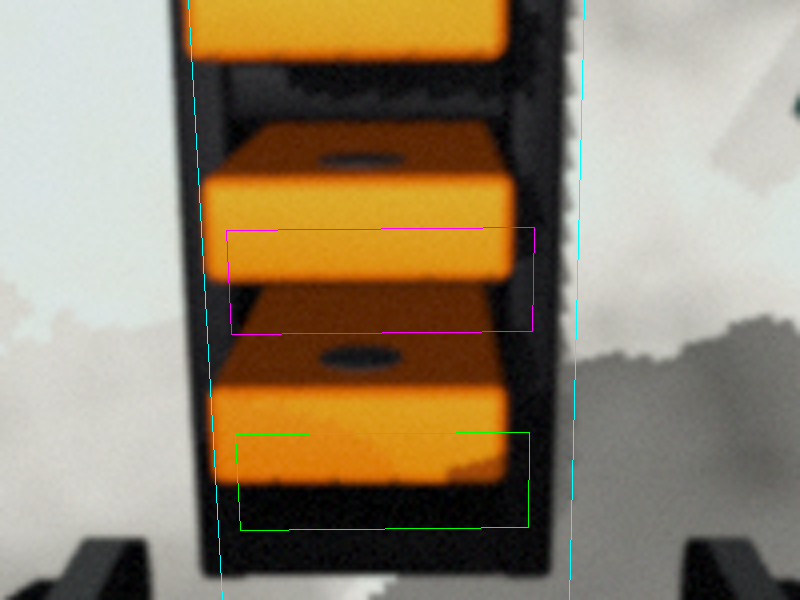

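```bash
cat >> h.py <<'E'
def shot(n):
    for _ in range(1):pass
    c=cal(n); return viewer.get_image(n),c
def bright(im,lo=(8,170,150),roi=None):
    m=cv2.inRange(cv2.cvtColor(im,cv2.COLOR_RGB2HSV),lo,(25,255,255))
    if roi: k=np.zeros_like(m);k[roi[1]:roi[3],roi[0]:roi[2]]=1;m*=k
    m=cv2.morphologyEx(m,cv2.MORPH_OPEN,np.ones((3,3)))
    return [(cv2.minAreaRect(x),cv2.boundingRect(x)) for x in cv2.findContours(m,0,2)[0] if cv2.contourArea(x)>150]
E
python3 - <<'E'
from h import *
s=monitor.observe();print(s['clock'],s['tcp_pos'],s['tcp_rot'],s['qd'])
im,c=shot('wrist');np.save('w2.npy',im)
for r,b in bright(im):
    p=onz(c,cv2.boxPoints(r),88);print(b,p.mean(0).round(1),[np.linalg.norm(p[i]-p[i-1]).round(1) for i in(0,1)],[np.degrees(np.arctan2(*(p[i]-p[i-1])[[1,0]])).round(1) for i in (0,1)])
E
```

```text
2.6333 [484.09771565 291.8650595  110.25314711] [-8.85399502e-05  7.91117788e-01  6.11663319e-01 -7.88088947e-04] [ 0.01112482 -0.02988654 -0.05317896  0.00333874  0.0051844   0.00279254]
(201, 198, 73, 23) [478.2 306.2  88. ] [np.float64(12.7), np.float64(38.8)] [np.float64(72.7), np.float64(-14.6)]
(199, 146, 76, 26) [485.3 333.1  88. ] [np.float64(13.2), np.float64(38.7)] [np.float64(72.9), np.float64(-14.7)]
(195, 90, 79, 28) [491.5 360.3  88. ] [np.float64(13.2), np.float64(38.6)] [np.float64(73.0), np.float64(-14.8)]
```

arm_command(offset=[[-0.6,1.3,0],[0,0,-1],[0,0,-2.5],[0,0,-2],[0,0,-0.5],[0,0,0],[0,0,0]], turn=[0,0,0,0,0,0,0])

```text
clock: 3.27
tcp_pos: [478.9, 306.2, 51.6]
tcp_rot: [0.0, 0.791, 0.612, 0.001]
wrist_force: [-0.1, 0.1, 0.3]
gripper_width: 0.728
grip_force: 0.0
```

arm_command(offset=[[0,0,0],[0,0,0],[0,0,0],[0,0,0],[0,0,0]], turn=[0,0,0,0,0], jaw=3.5, newtons=40)

```text
clock: 3.68
tcp_pos: [479.4, 306.7, 52.4]
tcp_rot: [0.0, 0.791, 0.612, 0.002]
wrist_force: [-0.8, -0.7, 6.8]
gripper_width: 0.462
grip_force: 40.4
```

```bash
python3 - <<'E'
from h import *
im=cv2.cvtColor(cv2.imread('pics/wrist0.png'),cv2.COLOR_BGR2RGB)
K,d,_,_=cal('wrist');R=Rotation.from_quat([0.9904338633745606,-0.0003957418,0.000232313815,0.13798750559]).as_matrix()
c=(K,d,np.array([599.88165563,70.21974464,374.01435974]),R)
import pickle;pickle.dump(c,open('c0.pkl','wb'))
hsv=cv2.cvtColor(im,cv2.COLOR_RGB2HSV)
for name,lo,hi,z in(('orange',(3,150,70),(25,255,255),92),('blue',(100,150,60),(125,255,255),60)):
    m=cv2.inRange(hsv,lo,hi);m[:130]=0;m[340:]=0;m[:,:150]=0;m[:,265:]=0
    m=cv2.morphologyEx(m,cv2.MORPH_OPEN,np.ones((3,3)))
    x=max(cv2.findContours(m,0,2)[0],key=cv2.contourArea);r=cv2.minAreaRect(x);p=onz(c,cv2.boxPoints(r),z);print(name,cv2.boundingRect(x),cv2.boxPoints(r).round(1).tolist(),p.round(1).tolist())
cx,cy,yaw=548,-98,0.025
P=[box(cx,cy,yaw,0,0,110,260,12),box(cx,cy,yaw,0,-66,56,34,60),box(cx,cy,yaw,0,-20,36,.1,62),box(cx,cy,yaw,28.5,37,10,120,37),box(cx,cy,yaw,-28.5,37,10,120,37)]
overlay(im,c,P,'o3.png',(140,125,280,345),k=2.7)
E
python3 -c "
import cv2;a=cv2.imread('pics/o3.png');print(a.shape)"
```

```text
orange (177, 221, 42, 15) [[177.0, 221.0], [218.0, 221.0], [218.0, 235.0], [177.0, 235.0]] [[527.6, -40.3, 92.0], [566.5, -40.3, 92.0], [566.0, -54.6, 92.0], [526.6, -54.7, 92.0]]
blue (181, 278, 51, 25) [[181.0, 278.0], [231.0, 278.0], [231.0, 302.0], [181.0, 302.0]] [[518.9, -121.1, 60.0], [574.8, -120.7, 60.0], [574.1, -152.1, 60.0], [516.6, -152.7, 60.0]]
(594, 378, 3)
```

View pics/o3.png

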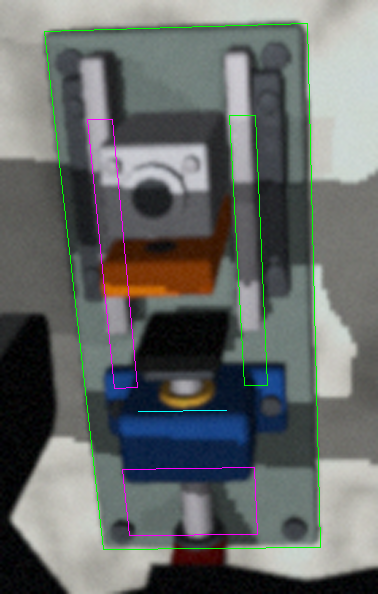

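arm_command(offset=[[0,0,1],[0,0,3],[0,0,4],[0,0,4],[0,0,1]], turn=[0,0,0,0,0])

```text
clock: 4.1
tcp_pos: [481.1, 307.7, 189.1]
tcp_rot: [0.001, 0.791, 0.612, 0.005]
wrist_force: [1.3, 0.6, 0.9]
gripper_width: 0.467
grip_force: 41.1
```

arm_command(offset=[[0.3,-2,0],[0.6,-3.8,0],[0.6,-3.8,0],[0.6,-3.8,0],[0.6,-3.8,0],[0.6,-3.8,0],[0.6,-3.8,0],[0.6,-3.8,0],[0.6,-3.8,0],[0.6,-3.8,0]], turn=[2,2,2,2,2,2,2,2,0,0])

```text
clock: 4.93
tcp_pos: [535.1, -57.9, 181.3]
tcp_rot: [0.0, 0.698, 0.716, 0.0]
wrist_force: [0.4, 0.7, -0.6]
gripper_width: 0.461
grip_force: 41.1
```

arm_command(offset=[[0.6,-3.8,0],[0.6,-2.8,0],[0,-0.8,0],[0,0,0],[0,0,0],[0,0,0]], turn=[0,0,0,0,0,0])

```text
clock: 5.43
tcp_pos: [546.9, -128.6, 180.5]
tcp_rot: [-0.0, 0.697, 0.717, 0.0]
wrist_force: [0.2, 0.3, 0.9]
gripper_width: 0.46
grip_force: 41.1
```

```bash
python3 - <<'E'
from h import *
s=monitor.observe();print(s['clock'],s['tcp_pos'],s['tcp_rot'],s['qd'],s['gripper_width'])
im,c=shot('wrist');np.save('w4.npy',im)
im,c=shot('wrist');np.save('w4.npy',im)
import pickle;pickle.dump(c,open('c4.pkl','wb'))
print(monitor.observe()['tcp_pos'])
cx,cy,yaw=546.5,-72,0.02
P=[box(cx,cy,yaw,0,0,55,60,12),box(cx,cy,yaw,0,-20,36,.1,62),box(cx,cy,yaw,28.5,37,10,120,37),box(cx,cy,yaw,-28.5,37,10,120,37),box(cx,cy,yaw,0,24.5,40,14,92),box(cx,cy,yaw,0,53,40,40,74)]
overlay(im,c,P,'o4.png',(120,0,330,300),k=2.5)
E
```

```text
5.4333 [ 546.90828234 -128.6409748   180.49374891] [-2.13023981e-04  6.97474665e-01  7.16609377e-01  2.18452379e-04] [ 0.01445083 -0.00459886  0.00177531 -0.00234921 -0.00239711 -0.00514332] 0.46045803914213296
[ 546.98315777 -128.40307823  180.434549  ]
```

```bash
python3 -c "
import cv2;a=cv2.imread('pics/o4.png');print(a.shape);cv2.imwrite('pics/o4.png',a[:600])"
```

```text
(750, 525, 3)
```

View pics/o4.png

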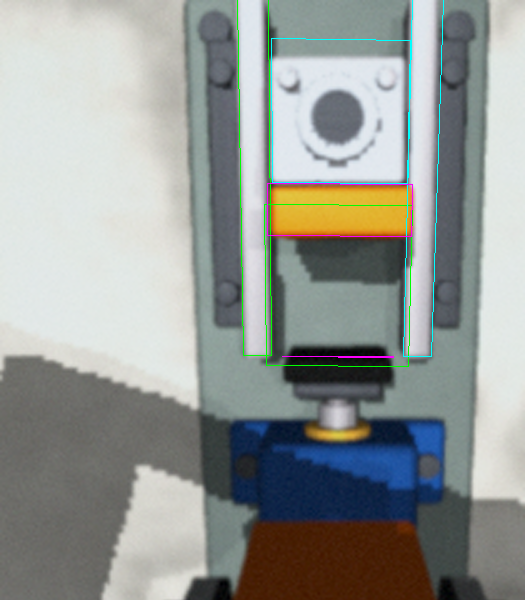

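arm_command(offset=[[0,3.0,0],[-0.1,3.1,0],[0,0,-0.5],[0,0,-2.5],[0,0,-3.5],[0,0,-3],[0,0,-1.8],[0,0,-0.5],[0,0,0],[0,0,0]], turn=[-0.4,0,0,0,0,0,0,0,0,0])

```text
clock: 6.37
tcp_pos: [546.5, -68.6, 63.3]
tcp_rot: [0.0, 0.7, 0.714, 0.0]
wrist_force: [1.2, 0.8, 0.7]
gripper_width: 0.461
grip_force: 41.1
```

arm_command(offset=[[0,0,-0.3],[0,0,-0.2],[0,0,-0.1],[0,0,0],[0,0,0]], turn=[0,0,0,0,0])

```text
clock: 6.78
tcp_pos: [546.2, -69.1, 56.7]
tcp_rot: [0.0, 0.7, 0.714, 0.0]
wrist_force: [0.1, -0.3, -0.0]
gripper_width: 0.465
grip_force: 41.1
```

arm_command(offset=[[0,0,-0.1],[0,0,-0.1],[0,0,0],[0,0,0]], turn=[0,0,0,0])

```text
clock: 7.12
tcp_pos: [546.4, -69.2, 56.3]
tcp_rot: [0.0, 0.7, 0.714, 0.0]
wrist_force: [-8.0, 2.0, 15.1]
gripper_width: 0.465
grip_force: 42.9
```

arm_command(offset=[[0,0,0.1],[0,0.2,0],[0,0.2,0],[0,0.1,0],[0,0.1,0],[0,0,0],[0,0,0]], turn=[0,0,0,0,0,0,0])

```text
clock: 7.7
tcp_pos: [547.0, -63.9, 56.3]
tcp_rot: [0.001, 0.7, 0.714, 0.0]
wrist_force: [-0.2, -3.7, 5.2]
gripper_width: 0.462
grip_force: 43.5
```

arm_command(offset=[[0,0.1,0],[0,0.1,0],[0,0,0],[0,0,0]], turn=[0,0,0,0])

```text
clock: 8.03
tcp_pos: [547.0, -62.7, 56.3]
tcp_rot: [0.002, 0.7, 0.714, -0.0]
wrist_force: [-1.5, -7.6, 5.1]
gripper_width: 0.458
grip_force: 44.8
```

arm_command(offset=[[0,0,0],[0,0,0],[0,0,0],[0,0,1],[0,0,3],[0,0,4],[0,0,4],[0,0,1],[0,0,0],[0,0,0]], turn=[0,0,0,0,0,0,0,0,0,0], jaw=6.2)

```text
clock: 8.87
tcp_pos: [546.7, -60.9, 186.8]
tcp_rot: [0.001, 0.7, 0.714, 0.001]
wrist_force: [-0.9, 0.0, -1.5]
gripper_width: 0.724
grip_force: 0.0
```

```bash
python3 - <<'E'
from h import *
s=monitor.observe();print(s['clock'],s['tcp_pos'],s['qd'])
im,c=shot('wrist');np.save('w5.npy',im)
cx,cy,yaw=546.5,-72,0.02
P=[box(cx,cy,yaw,0,0,47,.1,12),box(cx,cy,yaw,0,-20,36,.1,62),box(cx,cy,yaw,0,24.5,40,14,92),box(cx,cy,yaw,0,10,40,14,92)]
overlay(im,c,P,'o5.png',(120,80,330,290),k=2.5)
for r,b in bright(im,(3,150,60)):
    p=onz(c,cv2.boxPoints(r),92);print(b,p.round(1).tolist())
E
```

```text
8.8667 [546.72762262 -60.91940315 186.81709295] [-0.00308616  0.03144741  0.0479984  -0.00174938 -0.00738643 -0.00099359]
(378, 343, 33, 23) [[665.2, -203.9, 92.0], [696.6, -205.0, 92.0], [702.1, -232.2, 92.0], [669.5, -230.7, 92.0]]
(468, 289, 17, 23) [[744.5, -168.6, 92.0], [744.0, -144.1, 92.0], [757.5, -147.8, 92.0], [758.4, -172.7, 92.0]]
(485, 287, 27, 55) [[757.4, -145.6, 92.0], [784.9, -146.7, 92.0], [805.7, -209.8, 92.0], [775.2, -207.2, 92.0]]
(375, 260, 137, 28) [[649.6, -117.3, 92.0], [776.5, -118.8, 92.0], [784.9, -146.7, 92.0], [653.2, -143.4, 92.0]]
(227, 162, 52, 43) [[526.5, -36.8, 92.0], [564.9, -36.1, 92.0], [566.2, -69.3, 92.0], [526.4, -70.0, 92.0]]
(150, 0, 76, 25) [[473.7, 75.2, 92.0], [525.1, 75.1, 92.0], [525.1, 59.6, 92.0], [473.2, 59.6, 92.0]]
```

View pics/o5.png

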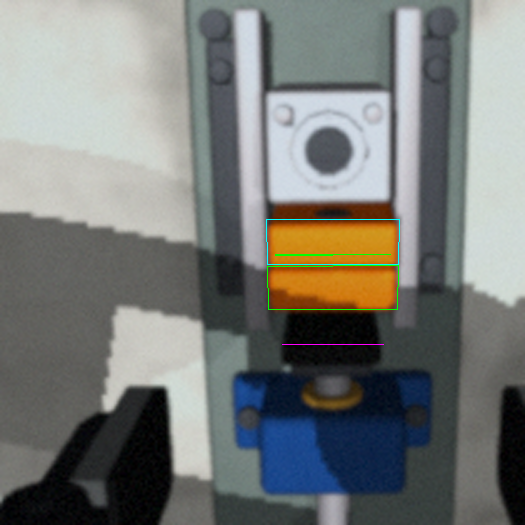

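arm_command(offset=[[-0.3,2,0],[-0.6,3.8,0],[-0.6,3.8,0],[-0.6,3.8,0],[-0.6,3.8,0],[-0.6,3.8,0],[-0.6,3.8,0],[-0.6,3.8,0],[-0.6,3.8,0],[-0.6,3.8,0]], turn=[-2,-2,-2,-2,-2,-2,-2,-1.8,0,0])

```text
clock: 9.75
tcp_pos: [487.0, 302.3, 182.9]
tcp_rot: [-0.0, 0.792, 0.611, -0.002]
wrist_force: [1.0, 0.4, -0.1]
gripper_width: 0.727
grip_force: 0.0
```

arm_command(offset=[[-0.4,2.7,0],[0,0.6,-1],[0,0,-2],[0,0,-3],[0,0,-1],[0,0,0],[0,0,0],[0,0,0]], turn=[0,0,0,0,0,0,0,0])

```text
clock: 10.42
tcp_pos: [485.7, 333.9, 116.4]
tcp_rot: [0.0, 0.792, 0.611, 0.001]
wrist_force: [-0.0, -0.0, 0.2]
gripper_width: 0.729
grip_force: 0.0
```

```bash
python3 - <<'E'
from h import *
s=monitor.observe();print(s['clock'],s['tcp_pos'],s['tcp_rot'],s['qd'])
im,c=shot('wrist')
for r,b in bright(im):
    p=onz(c,cv2.boxPoints(r),88);print(b,p.mean(0).round(1),[np.linalg.norm(p[i]-p[i-1]).round(1) for i in(0,1)],[np.degrees(np.arctan2(*(p[i]-p[i-1])[[1,0]])).round(1) for i in (0,1)])
s=monitor.observe();print(s['tcp_pos'])
E
```

```text
10.4167 [485.67476433 333.89842945 116.387729  ] [7.14913332e-05 7.91939244e-01 6.10599685e-01 5.03432456e-04] [ 0.0014433  -0.01434984 -0.01917245  0.00030749 -0.00376475 -0.00052763]
(220, 217, 40, 10) [478.4 338.8  88. ] [np.float64(5.5), np.float64(22.2)] [np.float64(73.5), np.float64(-14.8)]
(216, 168, 72, 25) [491.3 360.5  88. ] [np.float64(13.6), np.float64(38.6)] [np.float64(73.4), np.float64(-14.8)]
[486.09315727 334.15976348 117.02288572]
```

arm_command(offset=[[-0.1,-0.1,-1],[0,0,-3],[0,0,-2],[0,0,-0.5],[0,0,0],[0,0,0]], turn=[0,0,0,0,0,0])

```text
clock: 10.97
tcp_pos: [484.5, 333.2, 51.2]
tcp_rot: [0.0, 0.792, 0.611, 0.0]
wrist_force: [-0.2, 0.4, -0.2]
gripper_width: 0.727
grip_force: 0.0
```

arm_command(offset=[[0,0,0],[0,0,0],[0,0,0],[0,0,0],[0,0,0]], turn=[0,0,0,0,0], jaw=3.5)

```text
clock: 11.38
tcp_pos: [485.4, 333.8, 52.4]
tcp_rot: [0.0, 0.792, 0.611, 0.002]
wrist_force: [-0.2, 0.2, 7.2]
gripper_width: 0.464
grip_force: 40.5
```

arm_command(offset=[[0,0,1],[0,0,3],[0,0,4],[0,0,4],[0,0,1],[0,0,0]], turn=[0,0,0,0,0,0])

```text
clock: 11.88
tcp_pos: [486.7, 334.6, 186.8]
tcp_rot: [0.001, 0.792, 0.611, 0.005]
wrist_force: [0.9, 0.0, -1.4]
gripper_width: 0.462
grip_force: 41.8
```

arm_command(offset=[[0.3,-2,0],[0.6,-3.8,0],[0.6,-3.8,0],[0.6,-3.8,0],[0.6,-3.8,0],[0.6,-3.8,0],[0.6,-3.8,0],[0.6,-3.8,0],[0.6,-3.8,0],[0.6,-3.8,0]], turn=[2,2,2,2,2,2,2,1.8,0,0])

```text
clock: 12.72
tcp_pos: [540.0, -30.7, 179.0]
tcp_rot: [-0.001, 0.7, 0.714, -0.001]
wrist_force: [0.9, 0.7, -1.4]
gripper_width: 0.461
grip_force: 41.8
```

arm_command(offset=[[0.5,-3.8,0],[0,-1,0],[0,-0.3,0],[0,0,0],[0,0,0],[0,0,0]], turn=[0,0,0,0,0,0])

```text
clock: 13.22
tcp_pos: [545.7, -78.4, 179.9]
tcp_rot: [-0.0, 0.7, 0.714, -0.0]
wrist_force: [-0.1, -1.2, -0.3]
gripper_width: 0.459
grip_force: 41.8
```

arm_command(offset=[[0.1,-0.3,0],[0,0,-0.5],[0,0,-2],[0,0,-3],[0,0,-2],[0,0,0],[0,0,0],[0,0,0]], turn=[0,0,0,0,0,0,0,0])

```text
clock: 13.88
tcp_pos: [547.8, -82.9, 106.6]
tcp_rot: [0.001, 0.7, 0.714, 0.0]
wrist_force: [-0.6, -0.7, -1.2]
gripper_width: 0.459
grip_force: 41.8
```

arm_command(offset=[[-0.1,0.1,0],[0,0,-1],[0,0,-1.5],[0,0,-1.2],[0,0,-0.8],[0,0,-0.3],[0,0,0],[0,0,0],[0,0,0]], turn=[0,0,0,0,0,0,0,0,0])

```text
clock: 14.63
tcp_pos: [546.2, -82.0, 57.4]
tcp_rot: [0.0, 0.7, 0.714, 0.0]
wrist_force: [-0.5, 0.5, -0.8]
gripper_width: 0.462
grip_force: 41.8
```

arm_command(offset=[[0,0,-0.1],[0,0,-0.1],[0,0,0],[0,0,0]], turn=[0,0,0,0])

```text
clock: 14.97
tcp_pos: [546.4, -82.1, 56.4]
tcp_rot: [0.0, 0.7, 0.714, 0.0]
wrist_force: [-3.1, 0.6, 7.2]
gripper_width: 0.461
grip_force: 42.7
```

arm_command(offset=[[0,0.1,0.05],[0,0.2,0],[0,0.2,0],[0,0.1,0],[0,0.1,0],[0,0,0],[0,0,0]], turn=[0,0,0,0,0,0,0])

```text
clock: 15.55
tcp_pos: [547.2, -78.0, 56.5]
tcp_rot: [0.003, 0.701, 0.713, -0.001]
wrist_force: [2.3, -14.9, -0.3]
gripper_width: 0.463
grip_force: 48.5
```

arm_command(offset=[[0,0,0],[0,0,0],[0,0,0],[0,0,1],[0,0,3],[0,0,4],[0,0,4],[0,0,1],[0,0,0],[0,0,0]], turn=[0,0,0,0,0,0,0,0,0,0], jaw=6.2)

```text
clock: 16.38
tcp_pos: [546.8, -74.8, 187.5]
tcp_rot: [0.001, 0.7, 0.714, 0.001]
wrist_force: [-0.4, -0.8, -0.0]
gripper_width: 0.728
grip_force: 0.0
```

```bash
python3 - <<'E'
from h import *
s=monitor.observe();print(s['clock'],s['tcp_pos'],s['qd'])
im,c=shot('wrist');np.save('w5.npy',im)
cx,cy,yaw=546.5,-72,0.02
P=[box(cx,cy,yaw,0,-20,36,.1,62),box(cx,cy,yaw,0,25,40,14,92),box(cx,cy,yaw,0,10.5,40,14,92),box(cx,cy,yaw,0,-4,40,14,92),box(cx,cy,yaw,0,-130,24,14,118)]
overlay(im,c,P,'o6.png',(120,80,330,320),k=2.5)
E
```

```text
16.3833 [546.82781227 -74.79261914 187.47231685] [-2.55341141e-03  3.51424703e-02  4.65764359e-02 -1.67771276e-03
 -9.81548936e-03 -9.48818016e-05]
```

View pics/o6.png

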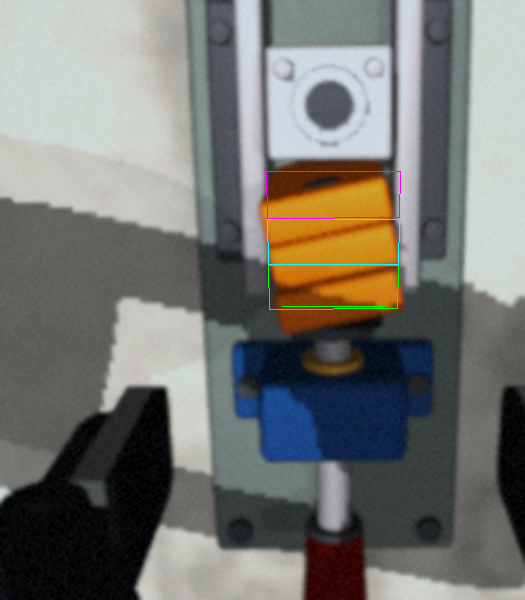

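```bash
cat > st.py <<'E'
from h import *
def edges(im,c):
    m=cv2.inRange(cv2.cvtColor(im,cv2.COLOR_RGB2HSV),(3,140,70),(25,255,255))
    k=np.zeros_like(m);q=proj(c,box(546.5,-72,.02,0,5,60,80,92)).astype(np.int32);cv2.fillConvexPoly(k,q,1);m*=k
    ys,xs=np.nonzero(m);P=onz(c,np.c_[xs,ys],92)[:,:2]-[546.5,-72]
    a=.02;P=P@np.array([[np.cos(a),-np.sin(a)],[np.sin(a),np.cos(a)]])
    print('n',len(P),'base-frame x',np.percentile(P[:,0],[1,99]).round(1),'y',np.percentile(P[:,1],[1,99]).round(1))
    # per-x-bin front/back edges -> slope
    for lo in range(-18,18,6):
        s=P[(P[:,0]>=lo)&(P[:,0]<lo+6)]; print(lo+3,s[:,1].min().round(1),s[:,1].max().round(1),end=' | ')
    print()
    for lo in range(-18,36,6):
        s=P[(P[:,1]>=lo)&(P[:,1]<lo+6)]
        if len(s)>5: print('y',lo+3,s[:,0].min().round(1),s[:,0].max().round(1),end=' | ')
    print()
if __name__=='__main__':
    im,c=shot('wrist');s=monitor.observe();print(s['clock'],s['tcp_pos'],s['wrist_force']);edges(im,c)
E
python3 st.py
```

```text
16.4833 [545.19530611 -74.54145916 184.58021329] [ 0.0612035   0.51045281 -0.08696375]
n 3262 base-frame x [-19.9  19.6] y [-30.9  34.2]
-15 -19.1 33.5 | -9 -31.7 34.2 | -3 -32.6 34.2 | 3 -32.6 34.2 | 9 -30.9 34.2 | 15 -12.5 34.2 | 
y -15 -16.8 15.8 | y -9 -18.3 22.0 | y -3 -18.9 21.1 | y 3 -19.6 20.1 | y 9 -20.1 19.3 | y 15 -21.5 19.2 | y 21 -21.5 17.6 | y 27 -19.8 17.4 | y 33 -17.5 15.1 |
```

arm_command(offset=[[0.1,0.8,-1],[0,0,-3],[0,0,-4],[0,0,-3],[0,0,-1.6],[0,0,0],[0,0,0]], turn=[0,0,0,0,0,0,0])

```text
clock: 17.07
tcp_pos: [544.8, -66.0, 57.2]
tcp_rot: [-0.002, 0.7, 0.714, -0.001]
wrist_force: [0.8, -0.1, 1.4]
gripper_width: 0.727
grip_force: 0.0
```

arm_command(offset=[[0,0,0],[0,0,0],[0,0,0],[0,0,0],[0,0,0],[0,0,0]], turn=[0,0,0,0,0,0], jaw=3.7, newtons=40)

```text
clock: 17.57
tcp_pos: [548.3, -67.3, 61.4]
tcp_rot: [0.001, 0.7, 0.714, 0.001]
wrist_force: [-0.1, 0.1, 6.0]
gripper_width: 0.472
grip_force: 40.8
```

arm_command(offset=[[-0.1,0,0],[0,0,0],[0,0,0]], turn=[0,0,0])

```text
clock: 17.82
tcp_pos: [547.6, -67.3, 61.4]
tcp_rot: [0.002, 0.7, 0.714, 0.001]
wrist_force: [1.2, -0.2, 6.5]
gripper_width: 0.467
grip_force: 40.7
```

arm_command(offset=[[0,0,0],[0,0,0],[0,0,0],[0,0,1],[0,0,3],[0,0,4],[0,0,4],[0,0,0],[0,0,0],[0,0,0]], turn=[0,0,0,0,0,0,0,0,0,0], jaw=6.2)

```text
clock: 18.65
tcp_pos: [546.0, -67.0, 180.3]
tcp_rot: [0.0, 0.7, 0.714, 0.0]
wrist_force: [0.0, 0.8, -0.4]
gripper_width: 0.728
grip_force: 0.0
```

```bash
python3 st.py
```

```text
18.7 [545.27192949 -66.83519907 178.91123536] [-0.36753208  0.02558698 -0.59894714]
n 3390 base-frame x [-20.1  19.5] y [-29.5  35.2]
-15 -18.5 35.3 | -9 -29.5 35.3 | -3 -31.2 35.2 | 3 -31.2 35.2 | 9 -29.5 35.2 | 15 -12.8 35.2 | 
y -15 -17.0 18.4 | y -9 -18.4 21.4 | y -3 -19.0 20.5 | y 3 -20.3 19.6 | y 9 -20.3 19.5 | y 15 -21.5 18.6 | y 21 -22.2 17.8 | y 27 -20.6 16.9 | y 33 -19.0 15.3 |
```

```bash
cat > seam.py <<'E'
from h import *
from scipy.signal import find_peaks
def seams(im,c,z=92):
    xs=np.arange(-26,26,.25);ys=np.arange(45,-30,-.25)
    X,Y=np.meshgrid(xs,ys);a=.02
    W=np.stack([546.5+np.cos(a)*X-np.sin(a)*Y,-72+np.sin(a)*X+np.cos(a)*Y,np.full_like(X,z)],-1).reshape(-1,3)
    q=proj(c,W).astype(np.float32).reshape(X.shape+(2,))
    o=cv2.remap(im,q[...,0],q[...,1],cv2.INTER_CUBIC);np.save('top.npy',o)
    R=cv2.GaussianBlur(o[...,0].astype(float),(9,3),0)
    for x in(-15,-10,-5,0,5,10,15):
        col=R[:,int((x+26)*4)]; g=np.abs(np.gradient(col)); pk,pr=find_peaks(-col,prominence=8)
        print(x,'minima',[(ys[i],int(col[i])) for i in pk if -16<ys[i]<36],'steps',[(ys[i],int(np.gradient(col)[i]*10)) for i in find_peaks(g,height=6)[0] if -20<ys[i]<40])
im,c=shot('wrist');s=monitor.observe();print(s['clock']);seams(im,c)
E
python3 seam.py
```

```text
18.75
-15 minima [(np.float64(34.5), 82), (np.float64(10.0), 155), (np.float64(-5.0), 73)] steps [(np.float64(36.25), -170), (np.float64(24.25), 163), (np.float64(10.75), -106), (np.float64(9.0), 97), (np.float64(4.0), -74), (np.float64(-4.0), -68), (np.float64(-6.25), 68), (np.float64(-19.5), -123)]
-10 minima [(np.float64(35.25), 82), (np.float64(11.0), 156), (np.float64(-4.0), 74)] steps [(np.float64(36.5), -182), (np.float64(25.25), 159), (np.float64(11.75), -93), (np.float64(10.25), 100), (np.float64(3.25), -101), (np.float64(-3.0), -70), (np.float64(-5.25), 67), (np.float64(-18.5), -107)]
-5 minima [(np.float64(29.25), 28), (np.float64(12.0), 158), (np.float64(-3.0), 77)] steps [(np.float64(36.5), -171), (np.float64(30.5), -85), (np.float64(28.25), 87), (np.float64(26.5), 165), (np.float64(13.0), -101), (np.float64(11.25), 103), (np.float64(3.0), -96), (np.float64(-1.5), -74), (np.float64(-4.0), 63), (np.float64(-17.0), -93), (np.float64(-17.75), -94)]
0 minima [(np.float64(30.25), 37), (np.float64(13.25), 160), (np.float64(-1.75), 75)] steps [(np.float64(39.75), 70), (np.float
[... 437 characters left out ...]
, (np.float64(0.75), -153), (np.float64(-1.75), 63), (np.float64(-2.25), 62), (np.float64(-15.25), -121)]
10 minima [(np.float64(32.0), 86), (np.float64(15.25), 160), (np.float64(-15.75), 15)] steps [(np.float64(36.5), -166), (np.float64(29.75), 168), (np.float64(16.0), -94), (np.float64(14.5), 92), (np.float64(1.5), -134), (np.float64(-13.75), -128)]
15 minima [(np.float64(35.25), 65), (np.float64(32.5), 62), (np.float64(16.5), 161), (np.float64(1.5), 119), (np.float64(-14.5), 31)] steps [(np.float64(36.5), -201), (np.float64(30.5), 155), (np.float64(17.25), -97), (np.float64(15.75), 96), (np.float64(2.25), -149), (np.float64(0.75), 152), (np.float64(-1.0), -89), (np.float64(-12.75), -120)]
```

arm_command(offset=[[0.1,0,0],[0,0,-2],[0,0,-4],[0,0,-4],[0,0,-2],[0,0,-0.8],[0,0,0],[0,0,0]], turn=[6,6.3,0,0,0,0,0,0])

```text
clock: 19.42
tcp_pos: [546.9, -67.0, 51.8]
tcp_rot: [-0.0, 0.62, 0.785, -0.0]
wrist_force: [0.2, -0.1, 0.7]
gripper_width: 0.725
grip_force: 0.0
```

arm_command(offset=[[0,0,0],[0,0,0],[0,0,0],[0,0,0],[0,0,0]], turn=[0,0,0,0,0], jaw=3.5, newtons=60)

```text
clock: 19.83
tcp_pos: [547.7, -67.3, 54.1]
tcp_rot: [0.001, 0.62, 0.785, 0.0]
wrist_force: [-5.0, 0.3, 6.7]
gripper_width: 0.463
grip_force: 59.5
```

Gripped at 39.5 mm, so aligned with the middle plate. I'll rotate back.

arm_command(offset=[[0,0,0],[0,0,0],[0,0,0],[0,0,0],[0,0,0],[0,0,0],[0,0,0],[0,0,0]], turn=[-2,-2,-2,-2,-2,-2,-0.3,0])

```text
clock: 20.5
tcp_pos: [548.8, -67.1, 54.0]
tcp_rot: [0.002, 0.7, 0.714, 0.001]
wrist_force: [0.6, 1.4, 7.1]
gripper_width: 0.462
grip_force: 60.6
```

arm_command(offset=[[-0.1,0,0],[-0.1,0,0],[0,0,0],[0,0,0]], turn=[0,0,0,0])

```text
clock: 20.83
tcp_pos: [547.3, -67.4, 54.0]
tcp_rot: [0.002, 0.7, 0.714, 0.001]
wrist_force: [2.6, 0.9, 6.8]
gripper_width: 0.46
grip_force: 60.6
```

arm_command(offset=[[0,0,0],[0,0,0],[0,0,0],[0,0,1],[0,0,3],[0,0,4],[0,0,4],[0,0,0.5],[0,0,0],[0,0,0]], turn=[0,0,0,0,0,0,0,0,0,0], jaw=6.2)

```text
clock: 21.67
tcp_pos: [545.3, -67.1, 177.7]
tcp_rot: [0.001, 0.7, 0.714, 0.0]
wrist_force: [-1.1, 0.8, -0.2]
gripper_width: 0.73
grip_force: 0.0
```

```bash
python3 st.py; python3 seam.py | sed 's/np.float64//g'
```

```text
21.7167 [544.4361935  -66.87788098 176.17998375] [-0.39881236 -0.3049683  -0.68141002]
n 3386 base-frame x [-19.6  18.8] y [-29.3  34.8]
-15 -13.5 34.9 | -9 -29.3 34.9 | -3 -31.0 35.6 | 3 -31.0 35.6 | 9 -29.3 35.5 | 15 -14.4 35.5 | 
y -15 -20.4 17.6 | y -9 -21.1 18.3 | y -3 -20.3 18.2 | y 3 -19.4 19.5 | y 9 -20.0 19.4 | y 15 -19.1 19.3 | y 21 -19.6 19.1 | y 27 -19.6 19.7 | y 33 -17.3 17.4 | 
21.7667
-15 minima [((33.0), 86), ((13.75), 171), ((-0.5), 91), ((-15.25), 24)] steps [((36.25), -150), ((27.5), 175), ((14.5), -83), ((12.75), 77), ((5.5), -110), ((0.5), -63), ((-14.25), -123), ((-18.5), -67)]
-10 minima [((34.5), 85), ((13.75), 170), ((-0.5), 88), ((-15.75), 18)] steps [((36.25), -143), ((27.5), 184), ((14.5), -83), ((12.75), 83), ((3.25), -101), ((-14.5), -136)]
-5 minima [((30.25), 63), ((13.5), 171), ((-0.75), 81)] steps [((36.5), -152), ((27.5), 161), ((14.25), -87), ((12.75), 77), ((3.0), -100), ((0.0), -68), ((-1.25), 68), ((-14.25), -132)]
0 minima [((30.25), 27), ((13.5), 172), ((-0.75), 81)] steps [((36.75), -147), ((31.5), -88), ((29.0), 102), ((27.25), 166), ((14.25), -85), ((12.75), 74), ((0.75), -156), ((-14.5), -141)]
5 minima [((30.0), 49), ((13.5), 170), ((-1.0), 81)] steps [((36.75), -164), ((31.0), -76), ((29.0), 67), ((27.0), 165), ((14.25), -96), ((12.75), 75), ((0.75), -157), ((-2.25), 62), ((-14.5), -125)]
10 minima [((34.75), 87), ((13.5), 172), ((-1.5), 90)] steps [((36.75), -170), ((27.0), 167), ((14.25), -77), ((12.75), 77), ((-0.25), -171), ((-2.25), 66), ((-15.25), -122)]
15 minima [((35.5), 79), ((13.25), 172), ((-1.25), 81)] steps [((36.75), -189), ((27.0), 168), ((14.0), -67), ((12.5), 72), ((0.0), -155), ((-2.5), 61), ((-15.0), -91)]
```

arm_command(offset=[[0.2,-2,0],[0.2,-3.5,0],[0,-3.5,0],[0,-3,0],[0,-0.7,0],[0,0,0],[0,0,0],[0,0,0]], turn=[0,0,0,0,0,0,0,0])

```text
clock: 22.43
tcp_pos: [548.5, -192.6, 175.7]
tcp_rot: [-0.001, 0.7, 0.714, -0.0]
wrist_force: [-0.5, -0.0, -0.6]
gripper_width: 0.726
grip_force: 0.0
```

```bash
python3 - <<'E'
from h import *
s=monitor.observe();print(s['clock'],s['tcp_pos'],s['qd'].round(3))
im,c=shot('wrist')
h=cv2.cvtColor(im,cv2.COLOR_RGB2HSV);m=cv2.inRange(h,(0,140,60),(4,255,255))|cv2.inRange(h,(172,140,60),(180,255,255))
for x in cv2.findContours(m,0,2)[0]:
    if cv2.contourArea(x)>60:
        b=cv2.boundingRect(x);r=cv2.boxPoints(cv2.minAreaRect(x));print(b,onz(c,r,118).round(1).tolist())
print(proj(c,box(549.1,-202,.02,0,0,24,14,118)).round(0).tolist())
E
```

```text
22.4333 [ 548.54213186 -192.6068776   175.71283766] [ 0.013 -0.01  -0.003 -0.004 -0.001 -0.003]
(239, 213, 34, 19) [[538.8, -195.4, 118.0], [560.7, -195.0, 118.0], [561.1, -207.8, 118.0], [538.9, -208.3, 118.0]]
[[237.0, 232.0], [272.0, 232.0], [272.0, 213.0], [236.0, 213.0]]
```

arm_command(offset=[[0.1,-0.9,-0.5],[0,0,-2],[0,0,-3],[0,0,-3],[0,0,-1],[0,0,0],[0,0,0]], turn=[0,0,0,0,0,0,0])

```text
clock: 23.07
tcp_pos: [549.9, -202.7, 81.9]
tcp_rot: [-0.0, 0.7, 0.714, -0.0]
wrist_force: [-0.1, 0.1, 0.4]
gripper_width: 0.731
grip_force: 0.0
```

arm_command(offset=[[0,0,0],[0,0,0],[0,0,0],[0,0,0],[0,0,0],[0,0,0],[0,0,0]], turn=[0,0,0,0,0,0,0], jaw=1.8, newtons=60)

```text
clock: 23.65
tcp_pos: [550.2, -203.6, 84.0]
tcp_rot: [0.001, 0.7, 0.714, -0.0]
wrist_force: [-7.9, 1.6, 10.0]
gripper_width: 0.274
grip_force: 59.7
```

arm_command(offset=[[-0.05,0.1,0.1],[0,0.1,0],[0,0.1,0],[0,0.1,0],[0,0.1,0],[0,0.1,0],[0,0.1,0],[0,0.1,0],[0,0,0],[0,0,0]], turn=[0,0,0,0,0,0,0,0,0,0])

```text
clock: 24.48
tcp_pos: [550.0, -195.6, 84.1]
tcp_rot: [0.001, 0.7, 0.714, -0.0]
wrist_force: [-4.5, -1.5, 6.7]
gripper_width: 0.269
grip_force: 60.7
```

arm_command(offset=[[0,0.1,0],[0,0.1,0],[0,0.1,0],[0,0.1,0],[0,0,0]], turn=[0,0,0,0,0])

```text
clock: 24.9
tcp_pos: [549.9, -191.7, 84.1]
tcp_rot: [0.001, 0.7, 0.714, -0.0]
wrist_force: [-3.4, -1.0, 6.9]
gripper_width: 0.271
grip_force: 60.8
```

arm_command(offset=[[0,0.1,0],[0,0.1,0],[0,0,0]], turn=[0,0,0])

```text
clock: 25.15
tcp_pos: [549.8, -190.1, 84.1]
tcp_rot: [0.001, 0.7, 0.714, -0.0]
wrist_force: [-3.7, -4.1, 6.2]
gripper_width: 0.271
grip_force: 60.7
```

arm_command(offset=[[0,0.1,0],[0,0.1,0],[0,0,0],[0,0,0]], turn=[0,0,0,0])

```text
clock: 25.48
tcp_pos: [549.8, -188.8, 84.0]
tcp_rot: [0.001, 0.7, 0.714, -0.001]
wrist_force: [-4.2, -7.3, 5.7]
gripper_width: 0.272
grip_force: 60.6
```

arm_command(offset=[[0,0.1,0],[0,0.1,0],[0,0,0],[0,0,0]], turn=[0,0,0,0])

```text
clock: 25.82
tcp_pos: [549.8, -187.4, 84.1]
tcp_rot: [0.002, 0.7, 0.714, -0.001]
wrist_force: [-4.5, -9.9, 3.9]
gripper_width: 0.269
grip_force: 60.5
```

arm_command(offset=[[0,0.1,0],[0,0.1,0],[0,0.1,0],[0,0,0],[0,0,0],[0,0,0]], turn=[0,0,0,0,0,0])

```text
clock: 26.32
tcp_pos: [549.7, -185.4, 84.1]
tcp_rot: [0.002, 0.701, 0.714, -0.002]
wrist_force: [-4.3, -13.7, 3.1]
gripper_width: 0.273
grip_force: 60.3
```

```bash
python3 seam.py | sed 's/np.float64//g'; python3 - <<'E'
from h import *
s=monitor.observe();print(s['clock'],s['tcp_pos'],s['wrist_force'],s['qd'].round(3))
im,c=shot('scene');cv2.imwrite('pics/end.png',im)
im,c=shot('wrist')
for n in('clamp_pad','spacer_0','workpiece'):print(n,[(np.round(d['box']).tolist(),round(d['conf'],2)) for d in viewer.find_in('wrist',n)])
E
```

```text
26.3667
-15 minima [] steps [((-5.5), 927), ((-9.5), -337)]
-10 minima [] steps [((-5.5), 935), ((-9.5), -334), ((-15.75), -160)]
-5 minima [((-12.75), 21)] steps [((-5.5), 924), ((-9.5), -329), ((-11.75), -140), ((-13.5), 146), ((-15.75), -159)]
0 minima [((-13.0), 18)] steps [((-5.5), 905), ((-9.5), -324), ((-11.5), -130), ((-14.0), 144), ((-15.75), -164)]
5 minima [] steps [((-5.5), 897), ((-9.5), -323), ((-15.75), -159)]
10 minima [] steps [((-5.5), 913), ((-9.25), -332), ((-15.75), -171)]
15 minima [] steps [((-5.5), 937), ((-9.25), -333)]
26.3667 [ 549.68474515 -185.36311766   84.07705021] [ -4.41716597 -14.35027916   3.16716852] [ 0.001  0.002 -0.    -0.001 -0.001 -0.   ]
clamp_pad []
spacer_0 [([201.0, 1.0, 298.0, 30.0], 0.84)]
workpiece []
```

```bash
python3 -c "
from bench import ticket
print(ticket.hand_in())"
```

```text
the job is handed in; nothing more can be done
None
```

The job is handed in: two spacers were added, making a stack of three in the gap, and the gripper is still holding the handle pushed about 17 mm forward. The wrist reads about 14 N, so the pad is pressing the stack firmly against the workpiece. The third rack spacer stays in the rack. While I was placing the last plate the stack twisted about 0.2 rad, and I squared it again. The final camera view showed only the last plate's back face, which was square. I infer that the stack touches the workpiece from the force and the measured positions.

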